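# Pick the solenoid valve from behind the spray cans

## Task

Pick the solenoid valve with the black coil for the order: the three spray cans are crowded round it in the grey stock tray, so first stand all three upright on the black rubber mat, then stand the valve upright on the floor of the green picking box while the cans wait there. Then put each can back upright on the very spot in the tray where it stood at the start; leave the blue-coil valve, the brass elbow and the carton in the picking box where they are.

Things in the scene. Friction and masses are not known exactly. Their poses are not given: they have to be found in the camera images.
- red_center (a point): spray can with red body and red cap, upright, round: body 50 mm in diameter up to 96 mm, then a 43 mm cap, 124 mm high in all, about 0.25 kg. The point is its centre, 62 mm above its base, z up its axis; grip it on the upper body, 75 to 90 mm up. Starts on the tray floor 7 to 12 mm from the black-coil valve, at its left (+y), right (-y) or front (-x).
- yellow_center (a point): spray can with yellow body and yellow cap, upright, round: body 50 mm in diameter up to 96 mm, then a 43 mm cap, 124 mm high in all, about 0.25 kg. The point is its centre, 62 mm above its base, z up its axis; grip it on the upper body, 75 to 90 mm up. Starts on the tray floor 7 to 12 mm from the black-coil valve, at its left (+y), right (-y) or front (-x).
- blue_center (a point): spray can with blue body and blue cap, upright, round: body 50 mm in diameter up to 96 mm, then a 43 mm cap, 124 mm high in all, about 0.25 kg. The point is its centre, 62 mm above its base, z up its axis; grip it on the upper body, 75 to 90 mm up. Starts on the tray floor 7 to 12 mm from the black-coil valve, at its left (+y), right (-y) or front (-x).
- valve_center (a point): brass solenoid valve, upright: brass body 40 mm (x, over its ports) x 30 x 26 high; on it a square black coil 34 x 34 mm, 30 to 60 mm up (the widest part across y); nut to 66 mm; grey plug along +x to 45 mm from the axis, 32 to 58 mm up. About 0.35 kg. Point: on its axis, 33 mm above its foot. x points to the far side of the tray, where only the tray wall is behind it.
- tray: grey stock tray, fixed, 220 (x) x 340 (y) mm, 50 mm high, walls and floor 4 mm thick (flange 9 mm outside the walls). Origin: centre of its underside, on the bench; its floor is 4 mm above. The cans and both valves stand on this floor.
- mat: black rubber mat, fixed flat on the bench at one side of the tray (left or right varies), 240 (x) x 130 (y) mm, 4 mm thick. Origin: centre of its underside. Empty at the start; the set-down area for the cans.
- box: green open picking box, fixed on the bench at the other side of the tray, 200 (x) x 150 (y) mm, 75 mm high, walls and floor 4 mm thick. Origin: centre of its underside; its floor is 4 mm above. Its far end (+x of its frame) holds the carton, its near end (-x) is free from 96 mm before its centre to about 10 mm behind it.
- other_valve_center (a point): brass solenoid valve, upright: brass body 40 mm (x, over its ports) x 30 x 26 high; on it a square blue coil 34 x 34 mm, 30 to 60 mm up (the widest part across y); nut to 66 mm; grey plug along +x to 45 mm from the axis, 32 to 58 mm up. About 0.35 kg. Point: on its axis, 33 mm above its foot. Not wanted; it stands free at the other end of the tray.
- elbow: brass elbow fitting lying in the tray in front of the blue-coil valve, two 32 mm arms along its +x and +y, 26 mm high; origin on its underside at the bend. Stays where it is.
- carton: brown cardboard carton 70 (x) x 90 (y) x 45 mm high lying in the far end of the picking box; origin: centre of its underside. Stays where it is.

How it is judged:
By the outcome, as a careful person would: the job done as asked, in the order asked, and still so for the second after the job is handed in, with the robot touching nothing.
It also fails if it takes over 144 s, if anything falls off the work surface, if the arm or the gripper's body presses on something with over 40 N, if the wrist force passes 120 N, or if a joint passes its speed limit or range.

## Robot

A 6-joint arm with a two-finger parallel gripper is mounted at the origin on the work surface. World frame = base frame: x ahead of the robot, y to its left, z up, the work surface at z = 0. Lengths are in mm, angles in rad, forces in N, time in s.
With the tool pointing down it reaches from about 400 to 925 mm from the base axis. Payload 12.5 kg.
Tool frame: the origin (TCP) lies midway between the tips of the shut fingers; the grasp point (between the pads) lies 19 mm behind it; z points along the fingers, y is the line along which they close (so a half turn about z gives the same grasp; the last joint's range is limited). The gripper opens to 95 mm and grips with 3 to 60 N. Pads are 20 mm wide; open, the fingers measure 119 mm over their backs; the gripper's body (75 mm by 180 mm) begins 59 mm behind the grasp point.
Start: joints at [1.199, 0.491, 1.559, -0, 1.092, -0.106], TCP at [164.158, 603.075, 214.661] pointing down, gripper open.
Joint ranges: [-3.1, 3.1], [-0.84, 2.19], [0.05, 2.79], [-1.13, 4.28], [0.06, 2.93], [-2.69, 2.69]. Speed limits (rad/s): [2.22, 2.22, 2.79, 3.14, 3.14, 3.14].

## Interface

Orientations are given as [roll, pitch, yaw] about the fixed x, y, z axes, in that order (R = Rz(yaw) Ry(pitch) Rx(roll)).
In Python, from cell import readout, eyes, env gives the robot as it stands.
- The arm moves only by the tool move_arm, never from a script. Its argument "plan" is a list of rows, each a list of 3 entries, a list of its own where there are three numbers: the turn, a rotation vector about the tool's x, y, z in degrees, then the shift along the tool's x, y, z in m, then the gripper command: -1 is shut, 1 is fully open, values between are in proportion. In form: [[[ax, ay, az], [x, y, z], jaw], ...]. A call has 1 to 5 rows; each row is the pose to reach, as a shift and turn from the pose commanded when the call began, along the tool's axes at that moment; what a row does not reach only later rows make up. A row lasts 1/8 s, in which the tool goes at most 62.5 mm and 10.7 degrees, less where a joint would pass 70% of its speed; a pose out of reach is approached as far as the arm can. A call with a gripper value outside its range is refused whole. The fingers move at their own pace and stop on an object; the grip force is fixed at half the most. Time passes only in rows, so rows that repeat a pose let the fingers close. It gives the time, the measured TCP pose, the force, the opening and the grip force at its end, in the units of the state.
- readout.state(): the state, without advancing time (a new reading comes with each control period).
- eyes.read_camera(name): name is "scene" or "top" or "wrist"; returns a dict with "img" (480x640x3 uint8, red, green, blue), "K" (3x3 intrinsics, pixels), "extrinsics" (4x4, takes a point from camera to world coordinates). Camera axes: x right, y up, looking along -z (the intrinsics and any distortion apply to the point x, -y, -z); pixel columns grow to the right and rows downward; lengths in mm; the calibration is good to about 2 mm. A picture is of the moment at which its call begins. There is no depth.
- env.job_done(): hands the job in; it is judged then, once.
Trained networks look in a picture, given as the dict that the camera call returned (one of the last four; its "shot" number tells which), for a name from the list of things; names that differ only in an ending like _2 or _b are one class to them, and where a whole thing is asked for, a point or a joint stands for the part that bears it (a point fixed in the world has none). Each returns a list of dicts, best first, with "score" (0 to 1); they miss things now and then, are a little off and sometimes report something else, mostly with a low value. They report only what shows in the picture. A call takes as long as a camera call.
- eyes.cut_out(picture, name): "mask" (480x640 bool, what is visible of it) and "uv" ([column, row] in pixels, amid what is visible of it).
The state is a dict: "t": time; "joints": joint angles; "qvel": joint speeds; "tau": joint torques, N m; "eef_pos": TCP position; "tcp_rot": TCP orientation; "ft_force": force on the tool from outside, world axes, zero at the start; "moment": the same for the moment, N m; "opening": opening from 0.0 (shut) to 1.0 (fully open); "grip_force": force on a finger pad.
Only numpy, scipy, OpenCV 4.12 (cv2) and the standard library are available. Lean on these libraries where they do the work, as an engineer would, in place of code of your own. Each camera call takes 0.05 s, during which the arm holds its last target. There are 200 camera calls.

## Working session

There is one attempt and no reset: what is moved stays moved. The work goes in short steps, Python scripts to look and compute and a tool call to move; the robot and the scene stay as the last step left them, time stands still between calls to the robot, and variables do not carry over. Pictures are saved under pics/ and viewed, at most 14 in all, crops included, and the job is handed in when it is done.

Besides the shell and the picture viewer there is one more tool, called after "Emit:" as name(argument=value, ...), one argument or row to a line, values as JSON. move_arm: Moves the arm, as the interface text tells. Its arguments: {"type":"object","properties":{"plan":{"type":"array","items":{"type":"array"}}},"required":["plan"]}

```bash
ls; mkdir -p pics; cat > h.py <<'E'
import numpy as np, cv2
from cell import readout, eyes, env
def shot(n): return eyes.read_camera(n)
def save(p,f): cv2.imwrite('pics/'+f,cv2.cvtColor(p['img'],cv2.COLOR_RGB2BGR))
def ray(p,uv,z):
    K=np.array(p['K']);E=np.array(p['extrinsics'])
    d=np.linalg.inv(K)@[uv[0],uv[1],1.]; d=np.array([d[0],-d[1],-d[2]])
    D=E[:3,:3]@d; o=E[:3,3]; return o+D*(z-o[2])/D[2]
def proj(p,X):
    K=np.array(p['K']);E=np.array(p['extrinsics'])
    c=(np.asarray(X,float)-E[:3,3])@E[:3,:3]; c=c*[1,-1,-1]
    u=c@K.T; return u[...,:2]/u[...,2:]
E
python3 - <<'E'
from h import *
print(readout.state())
for n in ['top','scene']:
    p=shot(n); save(p,n+'0.png'); print(n,p['K'],p['extrinsics'],[k for k in p])
    for t in ['red_center','yellow_center','blue_center','valve_center','other_valve_center','tray','mat','box','elbow','carton']:
        r=eyes.cut_out(p,t)
        for q in r[:2]: print(t,round(q['score'],2),q['uv'],q['mask'].sum())
E
```

```text
pics
{'t': 0.0, 'joints': array([ 1.19940196e+00,  4.91549420e-01,  1.55945829e+00,  4.54896136e-06,
        1.09169025e+00, -1.05617404e-01]), 'qvel': array([-0.0008595 ,  0.00044724,  0.00045121, -0.00049178, -0.00025746,
        0.00212119]), 'tau': array([ 8.13938295e-04, -6.12650442e+01, -2.58179641e+01,  6.92827790e-02,
        4.83217591e-02, -1.10939161e-04]), 'eef_pos': array([164.05967234, 602.82846418, 214.06500167]), 'tcp_rot': array([-3.14049393e+00, -1.20534313e-04,  2.87581352e+00]), 'ft_force': array([ 0.39049966, -0.70014954, -0.23650217]), 'moment': array([-0.03845097, -0.00625185,  0.02644314]), 'grip_force': 0.0, 'opening': 1.0018057665056057}
top [[523.03432439   0.         324.5023631 ]
 [  0.         523.03432439 248.67903108]
 [  0.           0.           1.        ]] [[ 2.74800989e-02  9.89211751e-01 -1.43892168e-01  4.35735467e+02]
 [-9.99622233e-01  2.72639235e-02 -3.47429861e-03  9.67481243e+00]
 [ 4.86248055e-04  1.43933285e-01  9.89587274e-01  1.00474842e+03]
 [ 0.00000000e+00  0.00000000e+00  0.00000000e+00  1.00000000e+00]] ['img', 'K', 'extrinsics', '
[... 526 characters left out ...]
16]
 [  0.           0.           1.        ]] [[ 5.02624611e-01 -5.29821657e-01  6.83123350e-01  1.30260187e+03]
 [ 8.64504555e-01  3.08598666e-01 -3.96735098e-01 -4.36605457e+02]
 [-6.12107427e-04  7.89972072e-01  6.13142521e-01  7.63884985e+02]
 [ 0.00000000e+00  0.00000000e+00  0.00000000e+00  1.00000000e+00]] ['img', 'K', 'extrinsics', 'shot']
red_center 0.85 [339.0, 223.3] 689
yellow_center 0.87 [370.2, 249.5] 1323
blue_center 0.66 [319.8, 258.3] 1359
valve_center 0.91 [346.2, 266.4] 654
valve_center 0.48 [289.3, 282.9] 549
other_valve_center 0.64 [289.8, 285.1] 520
tray 0.96 [299.2, 276.3] 11249
box 0.85 [149.5, 312.4] 8675
elbow 0.63 [295.2, 264.2] 255
carton 0.73 [158.8, 321.1] 1031
```

View pics/top0.png

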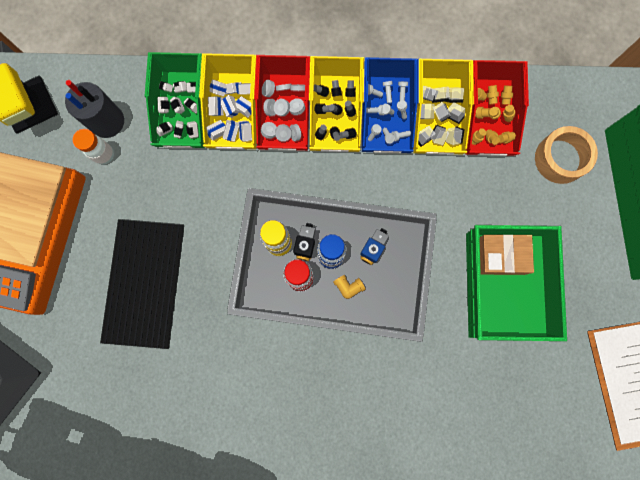

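View pics/scene0.png

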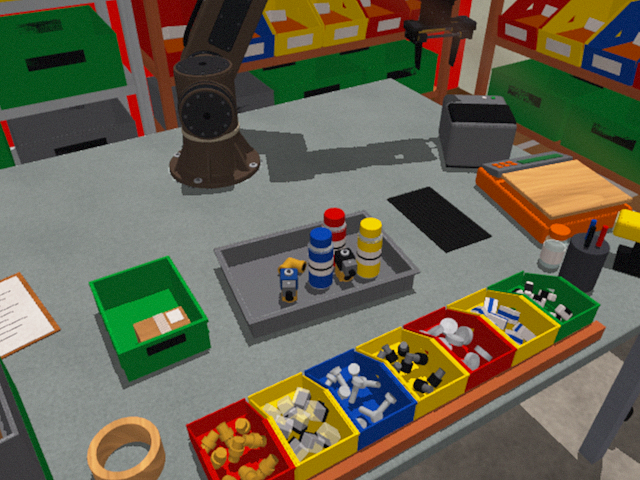

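The top view shows yellow at (275,237) on the +y side of the black valve (305,240), blue at (332,250) on the -y side and red at (297,273) in front. The mat is on the left (146,284) and the box on the right (518,293), with the carton at its far end. The scene view agrees.

```bash
cat >> h.py <<'E'
from scipy.spatial.transform import Rotation as Rn
def to(X,yaw=None,s=None):
    "tool shift (m) and z turn (deg) to TCP target X, tool down with given yaw (tool x axis), wrapped to half turn"
    s=s or readout.state(); R=Rn.from_euler('xyz',s['tcp_rot']).as_matrix()
    d=R.T@(np.asarray(X,float)-s['eef_pos'])/1000
    out=[np.round(d,4).tolist()]
    if yaw is not None:
        y0=np.arctan2(R[1,0],R[0,0]); t=(yaw-y0+np.pi/2)%np.pi-np.pi/2
        out.append(('turn about tool z deg',round(-np.degrees(t),1)))
    return out
def rect(p,t,z):
    m=eyes.cut_out(p,t)[0]['mask'].astype(np.uint8)
    c=max(cv2.findContours(m,0,1)[0],key=cv2.contourArea)[:,0]
    P=np.array([ray(p,u,z)[:2] for u in c.astype(float)],np.float32)
    return cv2.minAreaRect(P)
E
python3 - <<'E'
from h import *
p=shot('top')
for t,z in [('tray',50),('mat',4),('box',75),('carton',49)]: print(t,rect(p,t,z))
for t,z in [('red_center',115),('yellow_center',115),('blue_center',115),('valve_center',60),('other_valve_center',60)]:
    print(t,ray(p,eyes.cut_out(p,t)[0]['uv'],z).round(1))
w=shot('wrist'); print(w['extrinsics'],w['K']); print(to([390,60,420],0.))
E
```

```text
tray ((548.6748046875, -3.3453826904296875), (360.53192138671875, 240.5432891845703), 83.72076416015625)
mat ((506.8002624511719, 360.4808349609375), (131.69837951660156, 242.4736328125), 86.8886489868164)
box ((520.6436157226562, -328.41473388671875), (207.36473083496094, 176.0461883544922), 0.519547700881958)
carton ((573.1378173828125, -322.33758544921875), (76.4744873046875, 100.59806823730469), 0.8596437573432922)
red_center [520.2  58.  115. ]
yellow_center [581.5  95.  115. ]
blue_center [566.2  -3.3 115. ]
valve_center [582.4  44.   60. ]
other_valve_center [577.8 -77.8  60. ]
[[ 2.63960662e-01 -9.36156936e-01 -2.32239013e-01  9.92793273e+01]
 [ 9.64533400e-01  2.56120438e-01  6.38564136e-02  6.20904528e+02]
 [-2.98466799e-04 -2.40857866e-01  9.70560353e-01  3.85822756e+02]
 [ 0.00000000e+00  0.00000000e+00  0.00000000e+00  1.00000000e+00]] [[394.90839291   0.         325.20106145]
 [  0.         394.90839291 241.20439912]
 [  0.           0.           1.        ]]
[[-0.3606, -0.4647, -0.2054], ('turn about tool z deg', np.float64(-15.2))]
```

```bash
python3 - <<'E'
from h import *
print(to([545,90,300],-0.11))
E
```

```text
[[-0.5022, -0.395, -0.0854], ('turn about tool z deg', np.float64(-8.9))]
```

Emit:
move_arm(
  plan=[
    [[0,0,-2],[-0.045,-0.036,-0.015],1],
    [[0,0,-4],[-0.09,-0.071,-0.03],1],
    [[0,0,-6],[-0.135,-0.107,-0.045],1],
    [[0,0,-8.9],[-0.18,-0.142,-0.06],1],
    [[0,0,-8.9],[-0.225,-0.178,-0.0854],1],
  ],
)

```text
t: 2.28
eef_pos: [334.9, 370.9, 300.2]
tcp_rot: [-3.141, -0.0, 3.032]
ft_force: [0.4, 0.3, 0.4]
opening: 1.001
grip_force: 0.0
```

```bash
python3 - <<'E'
from h import *
print(readout.state()['eef_pos'],to([545,90,300],-0.11))
E
```

```text
[334.91858608 370.86393743 300.15204185] [[-0.2395, -0.2562, 0.0002], ('turn about tool z deg', np.float64(0.0))]
```

Emit:
move_arm(
  plan=[
    [[0,0,0],[-0.042,-0.045,0],1],
    [[0,0,0],[-0.084,-0.09,0],1],
    [[0,0,0],[-0.126,-0.135,0],1],
    [[0,0,0],[-0.168,-0.18,0],1],
    [[0,0,0],[-0.21,-0.225,0],1],
  ],
)

```text
t: 2.9
eef_pos: [519.1, 124.0, 300.1]
tcp_rot: [3.141, 0.001, 3.031]
ft_force: [1.0, 0.2, -0.5]
opening: 1.001
grip_force: 0.0
```

Emit:
move_arm(
  plan=[
    [[0,0,0],[-0.03,-0.0312,0],1],
    [[0,0,0],[-0.03,-0.0312,0],1],
  ],
)

```text
t: 3.15
eef_pos: [545.8, 89.2, 299.3]
tcp_rot: [-3.141, -0.0, 3.028]
ft_force: [-0.7, 0.8, -0.2]
opening: 0.998
grip_force: 0.0
```

```bash
python3 - <<'E'
from h import *
import pickle
p=shot('wrist'); save(p,'w1.png'); print(readout.state()['eef_pos'])
M={}
for t in ['red_center','yellow_center','blue_center','valve_center']:
    r=eyes.cut_out(p,t)
    for q in r[:2]: print(t,round(q['score'],2),q['uv'],q['mask'].sum())
    if r: M[t]=r[0]['mask']
pickle.dump((p,M),open('w1.pkl','wb'))
E
```

```text
[544.83849459  90.49423835 299.4424355 ]
red_center 0.79 [291.2, 193.7] 2609
yellow_center 0.68 [342.8, 254.7] 2942
blue_center 0.55 [241.8, 242.8] 3224
blue_center 0.24 [344.8, 250.6] 2922
valve_center 0.67 [294.6, 246.1] 1631
```

View pics/w1.png

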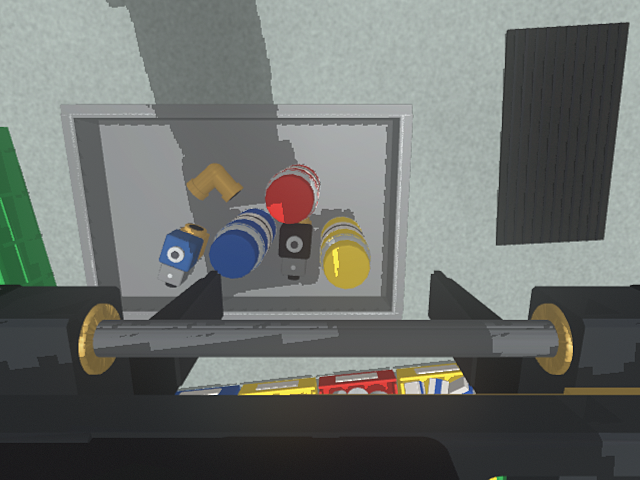

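The wrist view shows the red cap at (291,197), blue at (234,252), yellow at (347,264) and the black valve's nut at (294,245). Nothing blocks the view of the cans, so I'll fit can silhouettes to the masks.

```bash
cat >> h.py <<'E'
from scipy.optimize import minimize
_a=np.linspace(0,2*np.pi,60)
def model(x,y,z0=4,top=True):
    L=[(25,0),(25,96),(21.5,97),(21.5,124)]
    return np.vstack([np.c_[x+r*np.cos(_a),y+r*np.sin(_a),np.full(60,z0+h)] for r,h in L])
def fitcan(p,mask,x0,z0=4,S=4):
    m=cv2.resize(mask.astype(np.uint8),None,fx=S,fy=S,interpolation=cv2.INTER_LINEAR)>0
    def f(v):
        P=proj(p,model(*v,z0)); im=np.zeros(m.shape,np.uint8)
        for a in (P[:120],P[60:]):
            cv2.fillConvexPoly(im,cv2.convexHull(((a+.5)*S).astype(np.float32)).astype(np.int32),1)
        return -(m&(im>0)).sum()/(m|(im>0)).sum()
    r=minimize(f,x0,method='Nelder-Mead',options=dict(initial_simplex=np.array(x0)+[[0,0],[12,0],[0,12]],xatol=.1,fatol=1e-4))
    return r.x,-r.fun
E
python3 - <<'E'
from h import *
import pickle
p,M=pickle.load(open('w1.pkl','rb'))
X0=dict(red_center=(520,58),yellow_center=(581,95),blue_center=(566,-3))
t=shot('top'); s=shot('scene')
for k,x0 in X0.items():
    print(k,'w',fitcan(p,M[k],x0)); 
    for n,q in (('top',t),('scene',s)):
        r=eyes.cut_out(q,k)
        if r: print('  ',n,fitcan(q,r[0]['mask'],x0))
print('nut w',ray(p,(294,245),70),ray(p,(175,255),70))
r=eyes.cut_out(t,'valve_center'); print(r[0]['uv'],ray(t,(305,246),70))
E
```

```text
red_center w (array([522.64122354,  60.42172991]), np.float64(0.9760995850622407))
   top (array([508.21748352,  33.68199158]), np.float64(0.14448177823727062))
   scene (array([474.25386497,  92.60860595]), np.float64(0.5465088068319666))
yellow_center w (array([589.1226092 , 103.47542618]), np.float64(0.9674996896851339))
   scene (array([587.37225342, 104.41491699]), np.float64(0.8975064413293157))
blue_center w (array([567.35873342,   2.09240019]), np.float64(0.9588992404684401))
   top (array([566.73828125,  -1.61132812]), np.float64(0.49495660333098757))
   scene (array([566.96439219,   2.18171024]), np.float64(0.9442412009587485))
nut w [577.92172261  52.47208862  70.        ] [574.30759362 -73.60909167  70.        ]Traceback (most recent call last):
  File "<stdin>", line 12, in <module>
IndexError: list index out of range
```

Emit:
move_arm(
  plan=[
    [[0,0,0],[0.01,-0.016,0.05],1],
    [[0,0,0],[0.0187,-0.0324,0.1],1],
    [[0,0,0],[0.0187,-0.0324,0.15],1],
    [[0,0,0],[0.0187,-0.0324,0.2],1],
    [[0,0,0],[0.0187,-0.0324,0.2325],1],
  ],
)

```text
t: 4.47
eef_pos: [521.8, 61.3, 65.3]
tcp_rot: [-3.142, -0.002, 3.031]
ft_force: [0.6, 0.3, 0.5]
opening: 0.998
grip_force: 0.0
```

Emit:
move_arm(
  plan=[
    [[0,0,0],[0,0,0],1],
    [[0,0,0],[0,0,0],-1],
    [[0,0,0],[0,0,0],-1],
    [[0,0,0],[0,0,0],-1],
    [[0,0,0],[0,0,0],-1],
  ],
)

```text
t: 5.1
eef_pos: [522.6, 61.4, 67.9]
tcp_rot: [3.141, 0.001, 3.031]
ft_force: [-0.2, -0.7, -0.4]
opening: 0.639
grip_force: 0.0
```

```bash
python3 - <<'E'
from h import *
s=readout.state(); print(s); print(to([507.6,375.5,67]))
p=shot('wrist'); save(p,'w2.png')
E
```

```text
{'t': 5.1, 'joints': array([-8.72972029e-03,  5.57065260e-01,  1.94275360e+00,  1.52922715e-04,
        6.40815330e-01, -1.46921736e+00]), 'qvel': array([-4.05888662e-05,  4.91974604e-03,  1.75668687e-03,  1.14861962e-03,
       -1.93245041e-03,  2.88883103e-04]), 'tau': array([ 4.28896223e-03, -5.56548822e+01, -1.58426839e+01, -1.62173691e-02,
        8.87088943e-02,  7.75535864e-05]), 'eef_pos': array([522.56291589,  61.36542338,  67.89017307]), 'tcp_rot': array([3.14140439e+00, 9.44235844e-04, 3.03116134e+00]), 'ft_force': array([-0.21094295, -0.73629833, -0.41481903]), 'moment': array([ 0.01097282, -0.00046881, -0.0108159 ]), 'grip_force': 0.0, 'opening': 0.6389388497938163}
[[0.0495, 0.3106, 0.0009]]
```

View pics/w2.png

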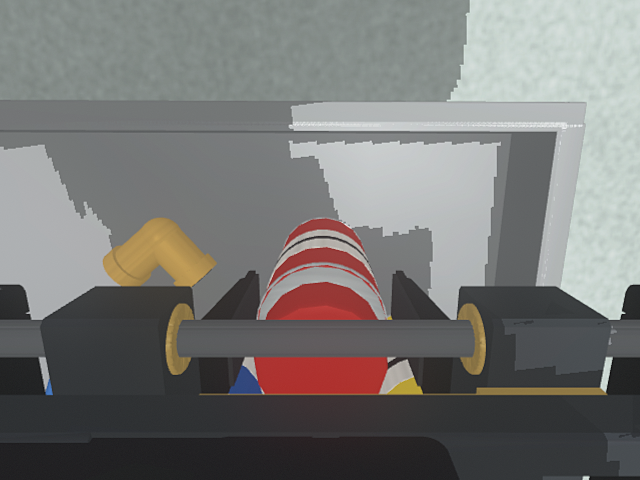

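The red can sits centred between the fingers: its cap is at (322,345) and the fingers are at 240 and 400. The fingers are still closing.

Emit:
move_arm(
  plan=[
    [[0,0,0],[0,0,0],-1],
    [[0,0,0],[0,0,0],-1],
    [[0,0,0],[0,0,0],-1],
    [[0,0,0],[0,0,0],-1],
  ],
)

```text
t: 5.65
eef_pos: [522.5, 61.3, 67.4]
tcp_rot: [3.141, 0.0, 3.031]
ft_force: [-0.0, -0.6, 4.3]
opening: 0.523
grip_force: 29.9
```

Emit:
move_arm(
  plan=[
    [[0,0,0],[0,0,-0.02],-1],
    [[0,0,0],[0,0,-0.06],-1],
    [[0,0,0],[0,0,-0.1],-1],
    [[0,0,0],[0,0,-0.14],-1],
    [[0,0,0],[0,0,-0.14],-1],
  ],
)

```text
t: 6.28
eef_pos: [523.2, 61.4, 209.5]
tcp_rot: [3.141, 0.004, 3.031]
ft_force: [0.4, -0.1, -3.0]
opening: 0.52
grip_force: 29.9
```

```bash
python3 - <<'E'
from h import *
print(to([507.6,375.5,67]))
E
```

```text
[[0.0507, 0.3103, 0.1424]]
```

Emit:
move_arm(
  plan=[
    [[0,0,0],[0.01,0.05,0],-1],
    [[0,0,0],[0.02,0.11,0],-1],
    [[0,0,0],[0.03,0.17,0],-1],
    [[0,0,0],[0.04,0.23,0],-1],
    [[0,0,0],[0.05,0.29,0],-1],
  ],
)

```text
t: 6.9
eef_pos: [503.7, 356.8, 205.4]
tcp_rot: [-3.14, -0.002, 3.031]
ft_force: [1.0, -0.5, -1.5]
opening: 0.521
grip_force: 29.9
```

Emit:
move_arm(
  plan=[
    [[0,0,0],[0,0.02,0.04],-1],
    [[0,0,0],[0,0.02,0.09],-1],
    [[0,0,0],[0,0.02,0.125],-1],
    [[0,0,0],[0,0.02,0.135],-1],
    [[0,0,0],[0,0.02,0.137],-1],
  ],
)

```text
t: 7.52
eef_pos: [506.8, 374.8, 69.8]
tcp_rot: [-3.141, -0.001, 3.031]
ft_force: [0.9, -0.5, -1.6]
opening: 0.52
grip_force: 29.9
```

```bash
python3 - <<'E'
from h import *
print(to([507.6,375.5,67]),readout.state()['ft_force'])
E
```

```text
[[-0.0008, 0.0008, 0.0028]] [ 0.89085012 -0.49305547 -1.59175444]
```

Emit:
move_arm(
  plan=[
    [[0,0,0],[0,0,0.0025],-1],
    [[0,0,0],[0,0,0.0025],-1],
    [[0,0,0],[0,0,0.0025],0.47],
    [[0,0,0],[0,0,0.0025],0.47],
    [[0,0,0],[0,0,0.0025],0.47],
  ],
)

```text
t: 8.15
eef_pos: [507.0, 375.1, 68.2]
tcp_rot: [3.141, 0.0, 3.031]
ft_force: [0.1, -0.0, -0.7]
opening: 0.724
grip_force: 0.0
```

Emit:
move_arm(
  plan=[
    [[0,0,0],[0,0,0],0.47],
    [[0,0,0],[0,0,-0.04],0.47],
    [[0,0,0],[0,0,-0.09],0.47],
    [[0,0,0],[0,0,-0.14],1],
    [[0,0,0],[0,0,-0.16],1],
  ],
)

```text
t: 8.78
eef_pos: [507.4, 375.3, 231.1]
tcp_rot: [3.139, 0.003, 3.031]
ft_force: [0.1, -0.1, 0.5]
opening: 0.887
grip_force: 0.0
```

```bash
python3 - <<'E'
from h import *
print(to([567.2,2.1,67],-0.11+np.pi/2)); print(to([567.2,2.1,67]))
E
```

```text
[[-0.1, -0.3648, 0.1635], ('turn about tool z deg', np.float64(90.0))]
[[-0.1, -0.3648, 0.1635]]
```

Emit:
move_arm(
  plan=[
    [[0,0,10],[-0.015,-0.055,0],1],
    [[0,0,20],[-0.03,-0.11,0],1],
    [[0,0,30],[-0.045,-0.165,0],1],
    [[0,0,40],[-0.06,-0.22,0],1],
    [[0,0,50],[-0.075,-0.275,0],1],
  ],
)

```text
t: 9.4
eef_pos: [551.1, 91.6, 228.0]
tcp_rot: [3.141, 0.0, 2.153]
ft_force: [0.6, 0.2, -0.1]
opening: 1.0
grip_force: 0.0
```

```bash
python3 - <<'E'
from h import *
print(to([567.2,2.1,220],-0.11+np.pi/2),readout.state()['eef_pos'])
E
```

```text
[[-0.0836, -0.0358, 0.008], ('turn about tool z deg', np.float64(39.7))] [551.1363263   91.5978869  228.01024396]
```

Emit:
move_arm(
  plan=[
    [[0,0,10],[-0.028,-0.012,0.003],1],
    [[0,0,20],[-0.055,-0.024,0.006],1],
    [[0,0,30],[-0.0836,-0.0358,0.008],1],
    [[0,0,40],[-0.0836,-0.0358,0.008],1],
    [[0,0,40],[-0.0836,-0.0358,0.008],1],
  ],
)

```text
t: 10.02
eef_pos: [567.6, 3.7, 219.8]
tcp_rot: [-3.141, -0.0, 1.461]
ft_force: [-0.1, -0.0, -0.0]
opening: 0.998
grip_force: 0.0
```

```bash
python3 - <<'E'
from h import *
p=shot('wrist'); save(p,'w3.png')
for k,x0 in dict(blue_center=(567,2),yellow_center=(589,103)).items():
    r=eyes.cut_out(p,k)
    if r: print(k,r[0]['score'],fitcan(p,r[0]['mask'],x0))
print(readout.state()['eef_pos'],to([567.2,2.1,67],-0.11+np.pi/2))
E
```

```text
blue_center 0.65 (array([567.77504396,   2.44405007]), np.float64(0.9684251704481949))
yellow_center 0.75 (array([589.35058148, 102.90570742]), np.float64(0.9643223374928418))
[567.60533105   4.26851259 219.89181694] [[-0.0022, -0.0002, 0.1529], ('turn about tool z deg', np.float64(0.2))]
```

View pics/w3.png

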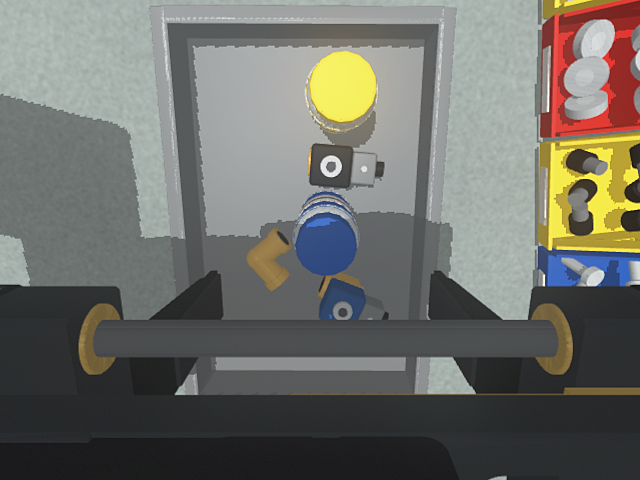

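Blue and yellow fit again to within about 0.5 mm of the earlier estimate. Blue's cap is at (326,243), and the black valve's nut is at (331,167) with its plug pointing right. The path down is free.

Emit:
move_arm(
  plan=[
    [[0,0,0],[-0.002,0,0.05],1],
    [[0,0,0],[-0.002,0,0.1],1],
    [[0,0,0],[-0.002,0,0.14],1],
    [[0,0,0],[-0.002,0,0.1525],1],
    [[0,0,0],[-0.002,0,0.1525],-1],
  ],
)

```text
t: 10.8
eef_pos: [567.6, 2.2, 67.5]
tcp_rot: [-3.141, -0.0, 1.462]
ft_force: [-0.6, 1.0, 0.4]
opening: 0.938
grip_force: 0.0
```

Emit:
move_arm(
  plan=[
    [[0,0,0],[0,0,0],-1],
    [[0,0,0],[0,0,0],-1],
    [[0,0,0],[0,0,0],-1],
    [[0,0,0],[0,0,0],-1],
    [[0,0,0],[0,0,0],-1],
  ],
)

```text
t: 11.42
eef_pos: [567.6, 1.9, 67.6]
tcp_rot: [3.141, -0.0, 1.46]
ft_force: [0.1, -0.1, 4.2]
opening: 0.522
grip_force: 30.0
```

Emit:
move_arm(
  plan=[
    [[0,0,0],[0,0,0],-1],
    [[0,0,0],[0,0,-0.03],-1],
    [[0,0,0],[0,0,-0.08],-1],
    [[0,0,0],[0,0,-0.13],-1],
    [[0,0,0],[0,0,-0.155],-1],
  ],
)

```text
t: 12.05
eef_pos: [567.7, 2.0, 224.6]
tcp_rot: [3.139, -0.0, 1.46]
ft_force: [0.1, -0.6, -3.0]
opening: 0.52
grip_force: 30.0
```

```bash
python3 - <<'E'
from h import *
s=readout.state();print(s['joints'],to([426,344.7,67]))
E
```

```text
[-1.12939027e-01  3.98288834e-01  1.69097756e+00  1.06561713e-04
  1.05005175e+00 -2.53515950e-03] [[0.325, -0.1789, 0.1572]]
```

Emit:
move_arm(
  plan=[
    [[0,0,0],[0.045,-0.025,0],-1],
    [[0,0,0],[0.095,-0.0525,0],-1],
    [[0,0,0],[0.145,-0.08,0],-1],
    [[0,0,0],[0.195,-0.1075,0],-1],
    [[0,0,0],[0.245,-0.135,0],-1],
  ],
)

```text
t: 12.68
eef_pos: [459.1, 261.8, 222.0]
tcp_rot: [-3.141, 0.0, 1.46]
ft_force: [2.0, -0.2, -1.9]
opening: 0.524
grip_force: 30.0
```

Emit:
move_arm(
  plan=[
    [[0,0,0],[0.045,-0.025,0.02],-1],
    [[0,0,0],[0.08,-0.0439,0.06],-1],
    [[0,0,0],[0.08,-0.0439,0.11],-1],
    [[0,0,0],[0.08,-0.0439,0.145],-1],
    [[0,0,0],[0.08,-0.0439,0.154],-1],
  ],
)

```text
t: 13.3
eef_pos: [424.1, 344.1, 67.1]
tcp_rot: [-3.138, 0.003, 1.461]
ft_force: [-14.1, -2.2, 45.9]
opening: 0.524
grip_force: 30.0
```

```bash
python3 - <<'E'
from h import *
s=readout.state();print(s['eef_pos'],s['ft_force'],to([426,344.7,67]))
E
```

```text
[424.09055983 344.14804748  67.07713319] [-14.12915544  -2.21428808  45.91154257] [[0.0008, 0.0018, 0.0001]]
```

Emit:
move_arm(
  plan=[
    [[0,0,0],[0,0,-0.001],-1],
    [[0,0,0],[0,0,-0.001],0.47],
    [[0,0,0],[0,0,-0.001],0.47],
    [[0,0,0],[0,0,-0.001],0.47],
    [[0,0,0],[0,0,-0.001],0.47],
  ],
)

```text
t: 13.92
eef_pos: [425.5, 344.7, 69.5]
tcp_rot: [3.141, -0.0, 1.46]
ft_force: [-1.0, -0.2, -0.3]
opening: 0.732
grip_force: 0.0
```

Emit:
move_arm(
  plan=[
    [[0,0,0],[0,0,-0.03],0.47],
    [[0,0,0],[0,0,-0.08],0.47],
    [[0,0,0],[0,0,-0.13],0.47],
    [[0,0,0],[0,0,-0.16],1],
    [[0,0,0],[0,0,-0.16],1],
  ],
)

```text
t: 14.55
eef_pos: [426.0, 345.1, 231.5]
tcp_rot: [3.138, -0.003, 1.46]
ft_force: [0.0, -0.6, 0.0]
opening: 0.892
grip_force: 0.0
```

```bash
python3 - <<'E'
from h import *
p=shot('wrist'); save(p,'w4.png')
for k,x0 in dict(blue_center=(426,345),red_center=(507,375)).items():
    r=eyes.cut_out(p,k)
    if r: print(k,r[0]['score'],fitcan(p,r[0]['mask'],x0))
s=readout.state();print(s['eef_pos'],to([589.2,103.2,67],-.11+np.pi/2))
E
```

```text
blue_center 0.19 (array([426., 345.]), np.float64(-0.0))
red_center 0.94 (array([507.13321574, 374.08481212]), np.float64(0.9686017123994223))
[425.02598625 344.40174736 228.28522326] [[-0.2215, 0.19, 0.1613], ('turn about tool z deg', np.float64(-0.0))]
```

View pics/w4.png

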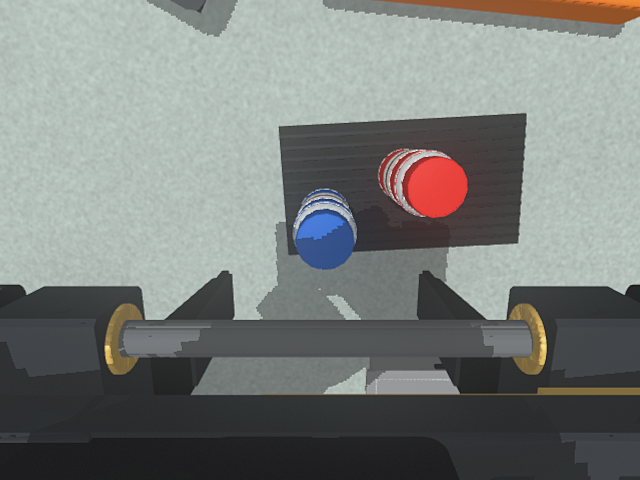

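Red (437,186) and blue (325,238) both stand on the mat. Yellow is next.

Emit:
move_arm(
  plan=[
    [[0,0,0],[-0.04,0.034,0],1],
    [[0,0,0],[-0.085,0.073,0],1],
    [[0,0,0],[-0.13,0.112,0],1],
    [[0,0,0],[-0.175,0.15,0],1],
    [[0,0,0],[-0.2215,0.19,0],1],
  ],
)

```text
t: 15.32
eef_pos: [590.3, 101.8, 227.8]
tcp_rot: [-3.139, 0.0, 1.46]
ft_force: [0.9, 0.9, -0.0]
opening: 1.0
grip_force: 0.0
```

Emit:
move_arm(
  plan=[
    [[0,0,0],[0,0,0],1],
  ],
)

```text
t: 15.45
eef_pos: [591.2, 100.2, 227.2]
tcp_rot: [-3.139, 0.001, 1.456]
ft_force: [-0.6, 0.5, -0.8]
opening: 1.002
grip_force: 0.0
```

```bash
python3 - <<'E'
from h import *
s=readout.state();print(s['eef_pos'],to([589.2,103.0,67.5],-.11+np.pi/2))
E
```

```text
[591.15803169 100.24872633 227.23544387] [[0.0026, -0.0019, 0.1597], ('turn about tool z deg', np.float64(-0.3))]
```

Emit:
move_arm(
  plan=[
    [[0,0,0],[0.001,-0.001,0.05],1],
    [[0,0,0],[0.001,-0.001,0.1],1],
    [[0,0,0],[0.001,-0.001,0.145],1],
    [[0,0,0],[0.001,-0.001,0.16],1],
    [[0,0,0],[0.001,-0.001,0.16],-1],
  ],
)

```text
t: 16.08
eef_pos: [588.6, 105.2, 68.9]
tcp_rot: [-3.14, 0.0, 1.461]
ft_force: [-0.2, 0.4, 0.2]
opening: 0.947
grip_force: 0.0
```

Emit:
move_arm(
  plan=[
    [[0,0,0],[0,0,0],-1],
    [[0,0,0],[0,0,0],-1],
    [[0,0,0],[0,0,0],-1],
    [[0,0,0],[0,0,0],-1],
    [[0,0,0],[0,0,0],-1],
  ],
)

```text
t: 16.7
eef_pos: [589.2, 104.7, 69.7]
tcp_rot: [3.141, -0.0, 1.46]
ft_force: [0.2, 0.3, 3.1]
opening: 0.523
grip_force: 30.0
```

```bash
python3 - <<'E'
from h import *
s=readout.state();print(s['eef_pos'],s['opening'],s['grip_force'])
E
```

```text
[589.22306897 104.69361329  69.71399848] 0.5225091350534283 29.991865754127502
```

Emit:
move_arm(
  plan=[
    [[0,0,0],[0,0,0],-1],
    [[0,0,0],[0,0,-0.03],-1],
    [[0,0,0],[0,0,-0.08],-1],
    [[0,0,0],[0,0,-0.13],-1],
    [[0,0,0],[0,0,-0.155],-1],
  ],
)

```text
t: 17.32
eef_pos: [589.2, 104.8, 226.6]
tcp_rot: [3.14, -0.0, 1.46]
ft_force: [0.7, 1.0, -3.6]
opening: 0.522
grip_force: 30.0
```

```bash
python3 - <<'E'
from h import *
s=readout.state();print(s['eef_pos'],to([585.7,336.3,68]))
E
```

```text
[589.1635423  104.75120931 226.55936614] [[0.2297, -0.0293, 0.1586]]
```

Emit:
move_arm(
  plan=[
    [[0,0,0],[0.045,-0.006,0],-1],
    [[0,0,0],[0.1,-0.0128,0],-1],
    [[0,0,0],[0.155,-0.02,0],-1],
    [[0,0,0],[0.21,-0.0268,0],-1],
    [[0,0,0],[0.2297,-0.0293,0.01],-1],
  ],
)

```text
t: 17.95
eef_pos: [584.5, 339.0, 213.7]
tcp_rot: [-3.141, -0.0, 1.463]
ft_force: [0.6, -0.6, -2.8]
opening: 0.522
grip_force: 30.0
```

Emit:
move_arm(
  plan=[
    [[0,0,0],[0,0,0.04],-1],
    [[0,0,0],[0,0,0.09],-1],
    [[0,0,0],[0,0,0.13],-1],
    [[0,0,0],[0,0,0.142],-1],
    [[0,0,0],[0,0,0.142],-1],
  ],
)

```text
t: 18.58
eef_pos: [585.4, 335.9, 72.3]
tcp_rot: [-3.141, 0.0, 1.46]
ft_force: [0.1, -0.7, -2.7]
opening: 0.519
grip_force: 30.0
```

```bash
python3 - <<'E'
from h import *
s=readout.state();print(s['eef_pos'],s['ft_force'],to([585.7,336.3,70.3]))
E
```

```text
[585.35014775 335.85698793  72.29708703] [ 0.14103015 -0.71098233 -2.65168563] [[0.0005, 0.0003, 0.002]]
```

Emit:
move_arm(
  plan=[
    [[0,0,0],[0,0,0.0022],-1],
    [[0,0,0],[0,0,0.0022],-1],
    [[0,0,0],[0,0,0.0022],0.47],
    [[0,0,0],[0,0,0.0022],0.47],
    [[0,0,0],[0,0,0.0022],0.47],
  ],
)

```text
t: 19.2
eef_pos: [585.3, 336.3, 70.5]
tcp_rot: [3.141, -0.0, 1.46]
ft_force: [-0.2, 0.7, 0.6]
opening: 0.724
grip_force: 0.0
```

Emit:
move_arm(
  plan=[
    [[0,0,0],[0,0,0],0.47],
    [[0,0,0],[0,0,-0.04],0.47],
    [[0,0,0],[0,0,-0.09],0.47],
    [[0,0,0],[0,0,-0.14],1],
    [[0,0,0],[0,0,-0.17],1],
  ],
)

```text
t: 19.82
eef_pos: [585.5, 336.4, 243.0]
tcp_rot: [3.139, -0.002, 1.46]
ft_force: [-0.6, -0.6, 0.3]
opening: 0.889
grip_force: 0.0
```

```bash
python3 - <<'E'
from h import *
print(to([555,52,240],-.11))
E
```

```text
[[-0.2861, 0.001, 0.0026], ('turn about tool z deg', np.float64(90.0))]
```

Emit:
move_arm(
  plan=[
    [[0,0,-10],[-0.055,0,0],1],
    [[0,0,-20],[-0.11,0,0],1],
    [[0,0,-30],[-0.165,0,0],1],
    [[0,0,-40],[-0.22,0,0],1],
    [[0,0,-50],[-0.2861,0.001,0],1],
  ],
)

```text
t: 20.45
eef_pos: [554.9, 56.0, 240.3]
tcp_rot: [3.141, 0.0, 2.333]
ft_force: [1.3, -0.0, -0.5]
opening: 0.999
grip_force: 0.0
```

Emit:
move_arm(
  plan=[
    [[0,0,-10],[0,0,0],1],
    [[0,0,-20],[0,0,0],1],
    [[0,0,-30],[0,0,0],1],
    [[0,0,-40],[0,0,0],1],
    [[0,0,-40],[0,0,0],1],
  ],
)

```text
t: 21.08
eef_pos: [555.3, 57.5, 240.2]
tcp_rot: [3.141, 0.0, 3.024]
ft_force: [-0.4, -0.3, 0.4]
opening: 1.001
grip_force: 0.0
```

```bash
python3 - <<'E'
from h import *
import pickle
p=shot('wrist')
r=eyes.cut_out(p,'valve_center')
for q in r[:2]: print(q['score'],q['uv'],q['mask'].sum())
pickle.dump((p,r),open('w5.pkl','wb'))
s=readout.state();print(s['eef_pos'],s['tcp_rot'],to([578,52.5,32],-.11))
u=proj(p,[[578,52.5,70]])[0]; print(u)
x,y=int(u[0]),int(u[1]); c=p['img'][max(0,y-70):y+80,x-90:x+90]
cv2.imwrite('pics/w5.png',cv2.cvtColor(cv2.resize(c,None,fx=4,fy=4),cv2.COLOR_RGB2BGR)); print(x-90,max(0,y-70))
E
```

```text
0.61 [322.9, 247.6] 2318
[555.28338097  57.5258535  240.17013655] [3.14148851e+00 5.80519088e-05 3.02090548e+00] [[-0.0231, -0.0023, 0.2082], ('turn about tool z deg', np.float64(-0.6))]
[322.69842438 247.38675459]
232 177
```

View pics/w5.png

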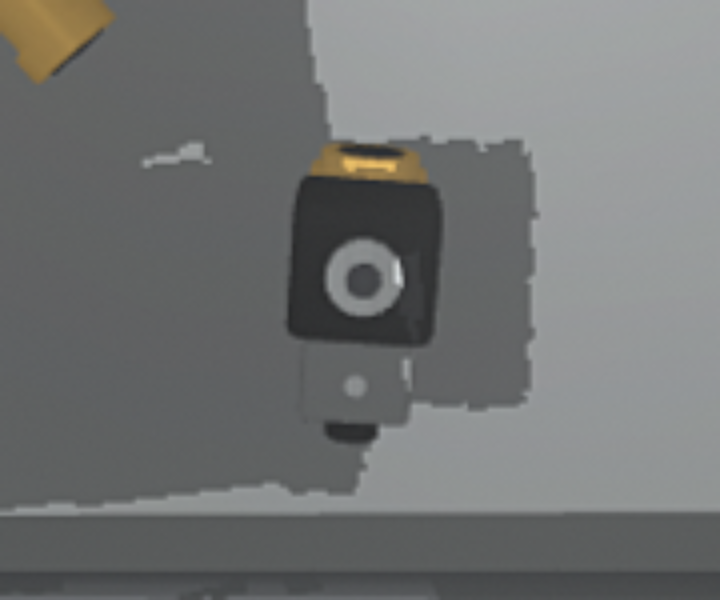

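The nut is at crop (364,280), which is pixel (323,247) and matches the earlier estimate of (578,52.5). The coil is turned about 4.3° from the tool, so I'll correct for that in the grasp.

Emit:
move_arm(
  plan=[
    [[0,0,2],[-0.0115,-0.001,0.045],1],
    [[0,0,4.3],[-0.0231,-0.0023,0.09],1],
    [[0,0,4.3],[-0.0231,-0.0023,0.14],1],
    [[0,0,4.3],[-0.0231,-0.0023,0.19],1],
    [[0,0,4.3],[-0.0231,-0.0023,0.2075],1],
  ],
)

```text
t: 21.8
eef_pos: [576.9, 52.6, 30.3]
tcp_rot: [-3.141, -0.004, 2.947]
ft_force: [0.1, 0.1, 1.1]
opening: 1.0
grip_force: 0.0
```

Emit:
move_arm(
  plan=[
    [[0,0,0],[0,0,0],0.3],
    [[0,0,0],[0,0,0],-0.1],
    [[0,0,0],[0,0,0],-0.3],
    [[0,0,0],[0,0,0],-1],
    [[0,0,0],[0,0,0],-1],
  ],
)

```text
t: 22.42
eef_pos: [578.1, 52.6, 33.1]
tcp_rot: [3.141, 0.001, 2.95]
ft_force: [-0.2, 0.4, 0.2]
opening: 0.531
grip_force: 0.0
```

Emit:
move_arm(
  plan=[
    [[0,0,0],[0,0,0],-1],
    [[0,0,0],[0,0,0],-1],
    [[0,0,0],[0,0,0],-1],
    [[0,0,0],[0,0,0],-1],
    [[0,0,0],[0,0,0],-1],
  ],
)

```text
t: 23.05
eef_pos: [578.0, 52.5, 32.7]
tcp_rot: [3.141, 0.0, 2.95]
ft_force: [-0.5, -0.1, 1.5]
opening: 0.355
grip_force: 30.0
```

```bash
python3 - <<'E'
from h import *
s=readout.state();print(s['eef_pos'],s['opening'])
E
```

```text
[578.0005125   52.54834176  32.65436133] 0.3552800837592727
```

Emit:
move_arm(
  plan=[
    [[0,0,0],[0,0,-0.02],-1],
    [[0,0,0],[0,0,-0.06],-1],
    [[0,0,0],[0,0,-0.11],-1],
    [[0,0,0],[0.002,-0.03,-0.15],-1],
    [[0,0,0],[0.005,-0.08,-0.17],-1],
  ],
)

```text
t: 23.68
eef_pos: [558.0, -25.0, 204.4]
tcp_rot: [3.141, 0.002, 2.952]
ft_force: [1.4, -0.6, -3.7]
opening: 0.355
grip_force: 30.0
```

Emit:
move_arm(
  plan=[
    [[0,0,-2],[0.004,-0.055,0],-1],
    [[0,0,-4],[0.008,-0.11,0],-1],
    [[0,0,-6],[0.012,-0.165,0],-1],
    [[0,0,-8],[0.016,-0.22,0],-1],
    [[0,0,-10.9],[0.02,-0.27,0],-1],
  ],
)

```text
t: 24.3
eef_pos: [485.8, -287.9, 202.2]
tcp_rot: [3.141, -0.001, 3.141]
ft_force: [1.0, -0.6, -3.2]
opening: 0.356
grip_force: 30.0
```

```bash
python3 - <<'E'
from h import *
p=shot('wrist'); save(p,'w6.png')
s=readout.state();print(s['eef_pos'],s['tcp_rot'],s['opening'],to([470,-341,33.5],0.))
for t,z in [('box',75),('carton',49)]:
    try: print(t,rect(p,t,z))
    except Exception as e: print(e)
t=shot('top')
for n,z in [('box',75),('carton',49)]:
    try: print(n,rect(t,n,z))
    except Exception as e: print(e)
E
```

```text
[ 484.7371389  -292.73630437  202.13118154] [-3.13996710e+00 -5.93038762e-04 -3.14104072e+00] 0.3551968133342407 [[0.0147, -0.048, 0.1687], ('turn about tool z deg', np.float64(0.0))]
box ((473.588134765625, -335.89996337890625), (112.33444213867188, 156.7443084716797), 0.6099622845649719)
carton ((535.4288940429688, -351.2553405761719), (24.043180465698242, 39.51177215576172), 50.87866973876953)
box ((521.2990112304688, -327.7034912109375), (205.71517944335938, 175.27044677734375), 1.1635334491729736)
carton ((579.7142333984375, -322.636962890625), (97.47846221923828, 63.08811569213867), 89.34072875976562)
```

View pics/w6.png

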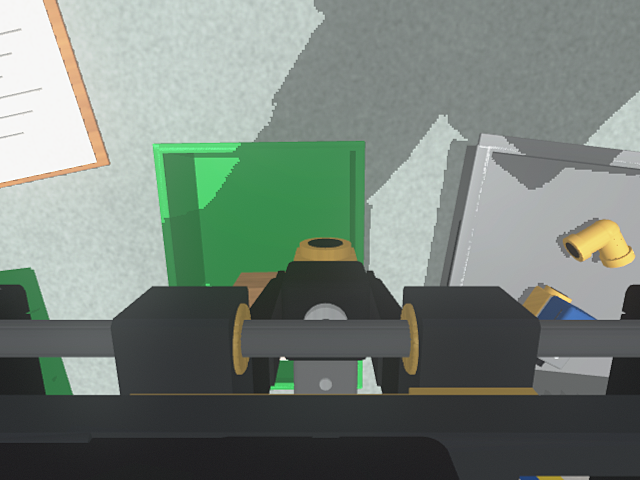

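The box rim's near edge runs from (154,145) to (366,142), and the valve is held squarely.

```bash
python3 - <<'E'
from h import *
p=shot('wrist')
for u in [(154,145),(366,142),(240,272)]: print(ray(p,u,75 if u[1]<200 else 49))
print(readout.state()['eef_pos'],to([470,-341,33.5],0.))
E
```

```text
[ 420.36068531 -410.89677808   75.        ]
[ 418.63314533 -255.27910642   75.        ]
[ 527.08483189 -358.99371089   49.        ]
[ 486.93354965 -285.23527337  202.42105067] [[0.0168, -0.0559, 0.1689], ('turn about tool z deg', np.float64(-0.0))]
```

Emit:
move_arm(
  plan=[
    [[0,0,0],[0.022,-0.054,0],-1],
    [[0,0,0],[0.022,-0.054,0],-1],
    [[0,0,0],[0.022,-0.054,0.03],-1],
    [[0,0,0],[0.022,-0.054,0.08],-1],
    [[0,0,0],[0.022,-0.054,0.12],-1],
  ],
)

```text
t: 25.28
eef_pos: [465.1, -338.6, 81.2]
tcp_rot: [3.141, -0.0, 3.142]
ft_force: [1.1, -0.7, -2.9]
opening: 0.356
grip_force: 30.0
```

Emit:
move_arm(
  plan=[
    [[0,0,0],[0,0,0.03],-1],
    [[0,0,0],[0,0,0.042],-1],
    [[0,0,0],[0,0,0.045],-1],
    [[0,0,0],[0,0,0.045],-1],
  ],
)

```text
t: 25.78
eef_pos: [465.3, -340.3, 38.5]
tcp_rot: [-3.141, 0.001, 3.141]
ft_force: [-1.2, 0.7, -2.5]
opening: 0.355
grip_force: 30.0
```

```bash
python3 - <<'E'
from h import *
s=readout.state();print(s['ft_force'],to([465,-339,33.2],0.))
E
```

```text
[-1.16281601  0.70730895 -2.48611369] [[0.0003, 0.0013, 0.0053], ('turn about tool z deg', np.float64(-0.1))]
```

Emit:
move_arm(
  plan=[
    [[0,0,0],[0,0,0.003],-1],
    [[0,0,0],[0,0,0.005],-1],
    [[0,0,0],[0,0,0.005],-1],
  ],
)

```text
t: 26.15
eef_pos: [464.7, -340.3, 32.7]
tcp_rot: [-3.142, 0.0, 3.14]
ft_force: [-0.5, -0.3, -3.0]
opening: 0.354
grip_force: 30.0
```

Emit:
move_arm(
  plan=[
    [[0,0,0],[0,0,0],0.3],
    [[0,0,0],[0,0,0],0.3],
    [[0,0,0],[0,0,0],0.3],
    [[0,0,0],[0,0,0],0.3],
    [[0,0,0],[0,0,0],0.3],
  ],
)

```text
t: 26.78
eef_pos: [464.7, -340.3, 32.6]
tcp_rot: [3.142, 0.0, 3.14]
ft_force: [0.0, -0.2, -0.1]
opening: 0.649
grip_force: 0.0
```

Emit:
move_arm(
  plan=[
    [[0,0,0],[0,0,-0.02],0.3],
    [[0,0,0],[0,0,-0.06],0.3],
    [[0,0,0],[0,0,-0.11],0.3],
    [[0,0,0],[0,0,-0.16],0.3],
    [[0,0,0],[0,0,-0.2],0.3],
  ],
)

```text
t: 27.4
eef_pos: [464.7, -340.3, 234.8]
tcp_rot: [-3.141, 0.001, 3.14]
ft_force: [0.5, -0.4, 0.0]
opening: 0.652
grip_force: 0.0
```

```bash
python3 - <<'E'
from h import *
p=shot('scene'); save(p,'s7.png')
s=readout.state();print(s['eef_pos'],s['joints'],to([585.3,336,220],np.pi/2-.11))
E
```

```text
[ 465.87225262 -341.26102653  239.59207004] [-7.46621352e-01  3.95545261e-01  1.65154362e+00  9.01177553e-05
  1.08670456e+00 -2.31619394e+00] [[-0.1185, 0.6775, 0.0167], ('turn about tool z deg', np.float64(-83.8))]
```

View pics/s7.png

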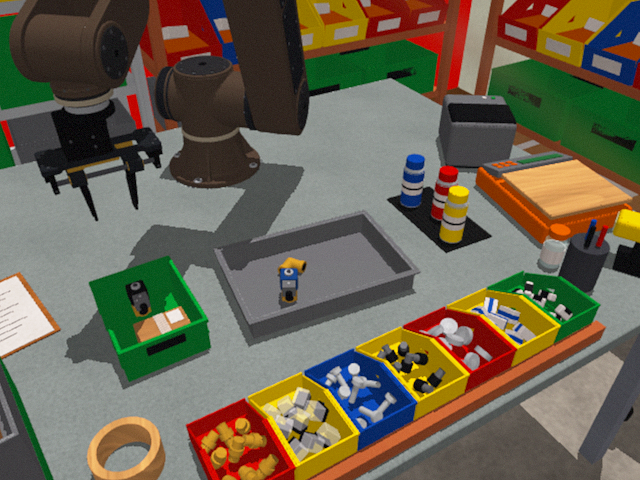

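The black valve stands upright in the box at (139,295). The cans stand on the mat at (413,180), (445,193) and (455,213). Now the cans go back, yellow first.

Emit:
move_arm(
  plan=[
    [[0,0,10],[-0.01,0.055,0],1],
    [[0,0,20],[-0.02,0.115,0],1],
    [[0,0,30],[-0.03,0.175,0],1],
    [[0,0,40],[-0.041,0.235,0],1],
    [[0,0,50],[-0.052,0.295,0],1],
  ],
)

```text
t: 28.08
eef_pos: [515.5, -54.6, 232.6]
tcp_rot: [3.141, 0.0, 2.284]
ft_force: [1.4, -1.2, -0.3]
opening: 0.996
grip_force: 0.0
```

```bash
python3 - <<'E'
from h import *
print(readout.state()['eef_pos'],to([585.3,336,220],np.pi/2-.11))
E
```

```text
[515.52373248 -54.55601122 232.59756491] [[0.2496, 0.3084, 0.0126], ('turn about tool z deg', np.float64(47.2))]
```

Emit:
move_arm(
  plan=[
    [[0,0,10],[0.036,0.045,0],1],
    [[0,0,20],[0.072,0.09,0],1],
    [[0,0,30],[0.108,0.134,0],1],
    [[0,0,40],[0.144,0.179,0],1],
    [[0,0,47.2],[0.18,0.223,0],1],
  ],
)

```text
t: 28.7
eef_pos: [564.7, 227.8, 232.5]
tcp_rot: [3.141, -0.0, 1.461]
ft_force: [0.6, 0.0, 0.4]
opening: 0.997
grip_force: 0.0
```

```bash
python3 - <<'E'
from h import *
print(readout.state()['eef_pos'],to([585.3,336.2,220],1.461))
E
```

```text
[564.74949806 227.77952112 232.53634049] [[0.11, 0.0085, 0.0125], ('turn about tool z deg', np.float64(-0.0))]
```

Emit:
move_arm(
  plan=[
    [[0,0,0],[0.055,0.0042,0],0.6],
    [[0,0,0],[0.11,0.0085,0],0.6],
    [[0,0,0],[0.11,0.0085,0.02],0.6],
    [[0,0,0],[0.11,0.0085,0.02],0.6],
    [[0,0,0],[0.11,0.0085,0.02],0.6],
  ],
)

```text
t: 29.32
eef_pos: [584.9, 333.9, 213.2]
tcp_rot: [3.141, -0.0, 1.465]
ft_force: [0.4, -0.3, 0.9]
opening: 0.803
grip_force: 0.0
```

```bash
python3 - <<'E'
from h import *
print(readout.state()['eef_pos'],to([585.3,336.2,70.3],1.461))
p=shot('wrist')
for k,x0 in dict(yellow_center=(585,336),red_center=(507,374)).items():
    r=eyes.cut_out(p,k)
    if r: print(k,r[0]['score'],fitcan(p,r[0]['mask'],x0))
E
```

```text
[584.85880771 333.94995246 213.20513948] [[0.0023, 0.0002, 0.1429], ('turn about tool z deg', np.float64(0.3))]
yellow_center 0.63 (array([585.42023717, 335.28243971]), np.float64(0.9699971771537644))
red_center 0.64 (array([508.65538193, 374.16099899]), np.float64(0.9709283154909762))
```

Emit:
move_arm(
  plan=[
    [[0,0,0],[0.0022,0,0.05],0.6],
    [[0,0,0],[0.0022,0,0.1],0.6],
    [[0,0,0],[0.0022,0,0.135],0.6],
    [[0,0,0],[0.0022,0,0.1425],0.6],
    [[0,0,0],[0.0022,0,0.1425],-1],
  ],
)

```text
t: 30.1
eef_pos: [585.4, 336.6, 71.2]
tcp_rot: [3.141, -0.001, 1.466]
ft_force: [-0.5, 1.1, 0.2]
opening: 0.742
grip_force: 0.0
```

Emit:
move_arm(
  plan=[
    [[0,0,0],[0,0,0],-1],
    [[0,0,0],[0,0,0],-1],
    [[0,0,0],[0,0,0],-1],
    [[0,0,0],[0,0,0],-1],
    [[0,0,0],[0,0,0],-1],
  ],
)

```text
t: 30.72
eef_pos: [585.4, 336.8, 71.4]
tcp_rot: [3.14, -0.001, 1.466]
ft_force: [-0.1, -0.7, 6.9]
opening: 0.518
grip_force: 30.0
```

```bash
python3 - <<'E'
from h import *
print(readout.state()['eef_pos'])
E
```

```text
[585.39380115 336.83294854  71.43526399]
```

Emit:
move_arm(
  plan=[
    [[0,0,0],[0,0,0],-1],
    [[0,0,0],[0,0,-0.02],-1],
    [[0,0,0],[0,0,-0.06],-1],
    [[0,0,0],[0,0,-0.1],-1],
    [[0,0,0],[0,0,-0.14],-1],
  ],
)

```text
t: 31.35
eef_pos: [584.6, 336.5, 212.5]
tcp_rot: [3.141, -0.0, 1.466]
ft_force: [0.8, 0.3, -2.4]
opening: 0.522
grip_force: 30.0
```

```bash
python3 - <<'E'
from h import *
s=readout.state();print(s['eef_pos'],s['grip_force'],to([589.2,104.5,70],1.461))
E
```

```text
[584.55178253 336.52163822 212.54874619] 29.99889224767685 [[-0.2303, 0.0288, 0.1425], ('turn about tool z deg', np.float64(0.3))]
```

Emit:
move_arm(
  plan=[
    [[0,0,0],[-0.045,0.006,0],-1],
    [[0,0,0],[-0.1,0.0125,0],-1],
    [[0,0,0],[-0.155,0.0195,0],-1],
    [[0,0,0],[-0.205,0.0257,0],-1],
    [[0,0,0],[-0.23,0.0288,0],-1],
  ],
)

```text
t: 31.98
eef_pos: [589.2, 102.5, 211.3]
tcp_rot: [3.141, 0.0, 1.464]
ft_force: [0.4, 0.2, -3.0]
opening: 0.522
grip_force: 30.0
```

Emit:
move_arm(
  plan=[
    [[0,0,0.3],[0,0,0.03],-1],
    [[0,0,0.3],[0,0,0.08],-1],
    [[0,0,0.3],[0,0,0.125],-1],
    [[0,0,0.3],[0,0,0.137],-1],
    [[0,0,0.3],[0,0,0.137],-1],
  ],
)

```text
t: 32.6
eef_pos: [589.9, 104.9, 74.0]
tcp_rot: [3.141, -0.0, 1.461]
ft_force: [0.2, 0.7, -1.7]
opening: 0.52
grip_force: 30.0
```

```bash
python3 - <<'E'
from h import *
s=readout.state();print(s['eef_pos'],s['ft_force'],to([589.2,104.7,71.2],1.461))
E
```

```text
[589.85710185 104.94167995  73.98444848] [ 0.1575078   0.65251887 -1.69618867] [[-0.0003, -0.0006, 0.0028], ('turn about tool z deg', np.float64(-0.0))]
```

Next is blue, on the mat at TCP (425.5,344.7,69).

Emit:
move_arm(
  plan=[
    [[0,0,0],[-0.0003,-0.0006,0.0025],-1],
    [[0,0,0],[-0.0003,-0.0006,0.0025],-1],
    [[0,0,0],[-0.0003,-0.0006,0.0025],0.6],
    [[0,0,0],[-0.0003,-0.0006,0.0025],0.6],
    [[0,0,0],[-0.0003,-0.0006,0.0025],0.6],
  ],
)

```text
t: 33.22
eef_pos: [589.0, 104.7, 70.9]
tcp_rot: [3.141, -0.0, 1.461]
ft_force: [-0.2, 0.5, 0.1]
opening: 0.773
grip_force: 0.0
```

Emit:
move_arm(
  plan=[
    [[0,0,0],[0,0,0],0.6],
    [[0,0,0],[0,0,-0.04],0.6],
    [[0,0,0],[0,0,-0.09],0.6],
    [[0,0,0],[0,0,-0.13],0.6],
    [[0,0,0],[0,0,-0.145],0.6],
  ],
)

```text
t: 33.85
eef_pos: [589.4, 104.7, 217.9]
tcp_rot: [3.138, -0.001, 1.461]
ft_force: [0.7, 0.6, -0.5]
opening: 0.801
grip_force: 0.0
```

```bash
python3 - <<'E'
from h import *
s=readout.state();print(s['eef_pos'],to([425.5,344.5,69],1.461))
E
```

```text
[589.36248587 104.70532922 217.85883208] [[0.2203, -0.1896, 0.1484], ('turn about tool z deg', np.float64(-0.0))]
```

Emit:
move_arm(
  plan=[
    [[0,0,0],[0.04,-0.034,0],0.6],
    [[0,0,0],[0.085,-0.073,0],0.6],
    [[0,0,0],[0.13,-0.112,0],0.6],
    [[0,0,0],[0.175,-0.15,0],0.6],
    [[0,0,0],[0.2203,-0.1896,0],0.6],
  ],
)

```text
t: 34.48
eef_pos: [423.1, 345.6, 214.7]
tcp_rot: [-3.141, 0.001, 1.461]
ft_force: [0.1, 0.1, -0.2]
opening: 0.802
grip_force: 0.0
```

Emit:
move_arm(
  plan=[
    [[0,0,0],[0,0,0],0.6],
    [[0,0,0],[0,0,0],0.6],
  ],
)

```text
t: 34.72
eef_pos: [424.4, 344.2, 214.9]
tcp_rot: [-3.141, 0.001, 1.462]
ft_force: [-0.0, -0.2, -0.4]
opening: 0.801
grip_force: 0.0
```

```bash
python3 - <<'E'
from h import *
print(readout.state()['eef_pos'],to([425.5,344.7,69],1.461))
p=shot('wrist')
r=eyes.cut_out(p,'blue_center')
for q in r[:2]: print(q['score'],q['uv'],fitcan(p,q['mask'],(426,344)))
# colour fallback: blue hue cap/body convex hull
h=cv2.cvtColor(p['img'],cv2.COLOR_RGB2HSV); m=((h[...,0]>100)&(h[...,0]<130)&(h[...,1]>120)&(h[...,2]>60)).astype(np.uint8)
n,l,s,c=cv2.connectedComponentsWithStats(m); i=1+s[1:,4].argmax(); print(s[i],c[i])
u=proj(p,model(425.5,344.0)); print(u.min(0),u.max(0))
E
```

```text
[424.44940069 344.16156493 214.91649759] [[0.0008, 0.0011, 0.1459], ('turn about tool z deg', np.float64(0.0))]
0.86 [326.9, 232.3] (array([425.7447465, 344.561324 ]), np.float64(0.9776770048856858))
0.57 [421.4, 145.5] (array([473.22574425, 350.8194685 ]), np.float64(0.15679237498138424))
[ 296  211   63   64 3089] [327.15797993 242.63515701]
[293.22172768 188.25329682] [360.38887654 276.16240673]
```

Emit:
move_arm(
  plan=[
    [[0,0,0],[0.0004,0.0011,0.05],0.6],
    [[0,0,0],[0.0004,0.0011,0.1],0.6],
    [[0,0,0],[0.0004,0.0011,0.135],0.6],
    [[0,0,0],[0.0004,0.0011,0.145],0.6],
    [[0,0,0],[0.0004,0.0011,0.145],-1],
  ],
)

```text
t: 35.45
eef_pos: [426.3, 344.2, 70.8]
tcp_rot: [-3.141, 0.0, 1.46]
ft_force: [0.0, 0.5, -0.6]
opening: 0.743
grip_force: 0.0
```

Emit:
move_arm(
  plan=[
    [[0,0,0],[0,0,0],-1],
    [[0,0,0],[0,0,0],-1],
    [[0,0,0],[0,0,0],-1],
    [[0,0,0],[0,0,0],-1],
    [[0,0,0],[0,0,0],-1],
  ],
)

```text
t: 36.08
eef_pos: [426.1, 345.0, 71.7]
tcp_rot: [3.14, -0.001, 1.461]
ft_force: [-1.0, -0.4, 7.3]
opening: 0.519
grip_force: 30.0
```

```bash
python3 - <<'E'
from h import *
print(readout.state()['eef_pos'])
E
```

```text
[426.10129178 344.97304122  71.70801897]
```

Emit:
move_arm(
  plan=[
    [[0,0,0],[0,0,0],-1],
    [[0,0,0],[0,0,-0.02],-1],
    [[0,0,0],[0,0,-0.06],-1],
    [[0,0,0],[0,0,-0.11],-1],
    [[0,0,0],[0,0,-0.15],-1],
  ],
)

```text
t: 36.7
eef_pos: [425.5, 344.7, 222.8]
tcp_rot: [3.141, -0.001, 1.461]
ft_force: [0.6, 0.5, -2.6]
opening: 0.524
grip_force: 30.0
```

```bash
python3 - <<'E'
from h import *
s=readout.state();print(s['eef_pos'],s['grip_force'],to([567.6,2.0,69],1.461))
E
```

```text
[425.52429803 344.67379125 222.75711526] 29.991078972816467 [[-0.3252, 0.1786, 0.1537], ('turn about tool z deg', np.float64(0.0))]
```

Emit:
move_arm(
  plan=[
    [[0,0,0],[-0.045,0.025,0],-1],
    [[0,0,0],[-0.095,0.0525,0],-1],
    [[0,0,0],[-0.145,0.08,0],-1],
    [[0,0,0],[-0.195,0.1075,0],-1],
    [[0,0,0],[-0.245,0.135,0],-1],
  ],
)

```text
t: 37.33
eef_pos: [533.3, 84.6, 220.9]
tcp_rot: [3.141, -0.0, 1.461]
ft_force: [0.2, 0.9, -1.5]
opening: 0.522
grip_force: 30.0
```

Emit:
move_arm(
  plan=[
    [[0,0,0],[-0.045,0.025,0],-1],
    [[0,0,0],[-0.0795,0.0436,0],-1],
    [[0,0,0],[-0.0795,0.0436,0],-1],
    [[0,0,0],[-0.0795,0.0436,0.03],-1],
    [[0,0,0],[-0.0795,0.0436,0.08],-1],
  ],
)

```text
t: 37.95
eef_pos: [568.0, 3.3, 141.2]
tcp_rot: [3.138, -0.0, 1.461]
ft_force: [1.2, 0.1, -1.6]
opening: 0.521
grip_force: 30.0
```

```bash
python3 - <<'E'
from h import *
s=readout.state();print(s['eef_pos'],s['ft_force'],to([567.6,2.7,71.5],1.461))
E
```

```text
[568.04201344   3.31597608 141.17156475] [ 1.1908766   0.07335269 -1.63172097] [[-0.0007, -0.0006, 0.0697], ('turn about tool z deg', np.float64(0.0))]
```

Emit:
move_arm(
  plan=[
    [[0,0,0],[-0.0005,-0.0004,0.04],-1],
    [[0,0,0],[-0.0005,-0.0004,0.062],-1],
    [[0,0,0],[-0.0005,-0.0004,0.067],-1],
    [[0,0,0],[-0.0005,-0.0004,0.067],-1],
  ],
)

```text
t: 38.45
eef_pos: [567.3, 2.6, 74.2]
tcp_rot: [3.141, -0.0, 1.461]
ft_force: [-0.4, 0.2, -1.6]
opening: 0.52
grip_force: 30.0
```

```bash
python3 - <<'E'
from h import *
s=readout.state();print(s['eef_pos'],s['ft_force'],to([567.6,2.7,71.5],1.461))
E
```

```text
[567.2939938    2.59526398  74.18982655] [-0.41492097  0.23620434 -1.60644603] [[0.0001, 0.0003, 0.0027], ('turn about tool z deg', np.float64(0.0))]
```

Emit:
move_arm(
  plan=[
    [[0,0,0],[0,0.0003,0.0025],-1],
    [[0,0,0],[0,0.0003,0.0025],-1],
    [[0,0,0],[0,0.0003,0.0025],0.6],
    [[0,0,0],[0,0.0003,0.0025],0.6],
    [[0,0,0],[0,0.0003,0.0025],0.6],
  ],
)

```text
t: 39.08
eef_pos: [567.6, 2.0, 71.3]
tcp_rot: [3.141, -0.0, 1.461]
ft_force: [0.1, 0.2, -0.3]
opening: 0.768
grip_force: 0.0
```

Emit:
move_arm(
  plan=[
    [[0,0,0],[0,0,0],0.6],
    [[0,0,0],[0,0,-0.04],0.6],
    [[0,0,0],[0,0,-0.09],0.6],
    [[0,0,0],[0,0,-0.13],0.6],
    [[0,0,0],[0,0,-0.145],0.6],
  ],
)

```text
t: 39.7
eef_pos: [568.0, 2.0, 218.3]
tcp_rot: [3.138, -0.0, 1.461]
ft_force: [0.1, 0.3, -0.2]
opening: 0.802
grip_force: 0.0
```

```bash
python3 - <<'E'
from h import *
s=readout.state();print(s['eef_pos'],to([507.5,374.5,69],1.461))
E
```

```text
[567.9930586    2.01561772 218.30007817] [[0.3636, -0.1014, 0.149], ('turn about tool z deg', np.float64(-0.0))]
```

Emit:
move_arm(
  plan=[
    [[0,0,-10],[0.05,-0.014,0],0.6],
    [[0,0,-20],[0.105,-0.029,0],0.6],
    [[0,0,-30],[0.16,-0.0446,0],0.6],
    [[0,0,-40],[0.215,-0.06,0],0.6],
    [[0,0,-50],[0.27,-0.0753,0],0.6],
  ],
)

```text
t: 40.33
eef_pos: [521.4, 280.3, 215.0]
tcp_rot: [-3.14, -0.001, 2.339]
ft_force: [1.0, -0.2, 0.4]
opening: 0.802
grip_force: 0.0
```

```bash
python3 - <<'E'
from h import *
s=readout.state();print(s['eef_pos'],to([507.5,374.5,215],np.pi-.11))
E
```

```text
[521.42199449 280.33124343 215.02879047] [[0.0774, 0.0554, -0.0], ('turn about tool z deg', np.float64(-39.7))]
```

Emit:
move_arm(
  plan=[
    [[0,0,-10],[0.035,0.025,0],0.6],
    [[0,0,-20],[0.0774,0.0554,0],0.6],
    [[0,0,-30],[0.0774,0.0554,0],0.6],
    [[0,0,-39.7],[0.0774,0.0554,0],0.6],
    [[0,0,-39.7],[0.0774,0.0554,0],0.6],
  ],
)

```text
t: 40.95
eef_pos: [508.5, 372.8, 215.0]
tcp_rot: [-3.141, -0.001, 3.025]
ft_force: [0.6, 0.4, -0.1]
opening: 0.799
grip_force: 0.0
```

```bash
python3 - <<'E'
from h import *
p=shot('wrist')
r=eyes.cut_out(p,'red_center')
f=fitcan(p,r[0]['mask'],(508,374)); print(f)
s=readout.state();print(s['eef_pos'],to([*f[0],70],np.pi-.11))
E
```

```text
(array([507.36077117, 374.17367493]), np.float64(0.978672662850913))
[508.69683029 372.70483925 215.46079849] [[0.0014, 0.0014, 0.1455], ('turn about tool z deg', np.float64(-0.5))]
```

Emit:
move_arm(
  plan=[
    [[0,0,0],[0.001,0.0012,0.05],0.6],
    [[0,0,0],[0.001,0.0012,0.1],0.6],
    [[0,0,0],[0.001,0.0012,0.135],0.6],
    [[0,0,0],[0.001,0.0012,0.1455],0.6],
    [[0,0,0],[0.001,0.0012,0.1455],-1],
  ],
)

```text
t: 41.68
eef_pos: [508.2, 374.2, 70.8]
tcp_rot: [-3.142, -0.0, 3.025]
ft_force: [-0.6, -0.3, 0.2]
opening: 0.745
grip_force: 0.0
```

Emit:
move_arm(
  plan=[
    [[0,0,0],[0,0,0],-1],
    [[0,0,0],[0,0,0],-1],
    [[0,0,0],[0,0,0],-1],
    [[0,0,0],[0,0,0],-1],
    [[0,0,0],[0,0,0],-1],
  ],
)

```text
t: 42.3
eef_pos: [508.4, 374.4, 71.9]
tcp_rot: [3.14, 0.002, 3.026]
ft_force: [-0.0, -0.7, 6.9]
opening: 0.524
grip_force: 30.0
```

Emit:
move_arm(
  plan=[
    [[0,0,0],[0,0,0],-1],
    [[0,0,0],[0,0,-0.02],-1],
    [[0,0,0],[0,0,-0.06],-1],
    [[0,0,0],[0,0,-0.11],-1],
    [[0,0,0],[0,0,-0.15],-1],
  ],
)

```text
t: 42.92
eef_pos: [507.9, 374.2, 222.7]
tcp_rot: [3.141, 0.001, 3.026]
ft_force: [-0.8, -0.1, -2.2]
opening: 0.524
grip_force: 30.0
```

```bash
python3 - <<'E'
from h import *
s=readout.state();print(s['eef_pos'],s['grip_force'],to([522.6,60.6,70],np.pi-.11))
E
```

```text
[507.87394804 374.18856336 222.73981934] 29.982943832874298 [[-0.0506, -0.3099, 0.1526], ('turn about tool z deg', np.float64(-0.3))]
```

Emit:
move_arm(
  plan=[
    [[0,0,0],[-0.008,-0.045,0],-1],
    [[0,0,0],[-0.018,-0.105,0],-1],
    [[0,0,0],[-0.028,-0.165,0],-1],
    [[0,0,0],[-0.038,-0.225,0],-1],
    [[0,0,0],[-0.047,-0.28,0],-1],
  ],
)

```text
t: 43.55
eef_pos: [522.2, 88.7, 220.9]
tcp_rot: [3.141, 0.0, 3.026]
ft_force: [-0.1, 0.3, -0.2]
opening: 0.518
grip_force: 30.0
```

Emit:
move_arm(
  plan=[
    [[0,0,-0.3],[-0.0042,-0.0299,0],-1],
    [[0,0,-0.3],[-0.0042,-0.0299,0],-1],
    [[0,0,-0.3],[-0.0042,-0.0299,0.03],-1],
    [[0,0,-0.3],[-0.0042,-0.0299,0.07],-1],
    [[0,0,-0.3],[-0.0042,-0.0299,0.1],-1],
  ],
)

```text
t: 44.18
eef_pos: [522.8, 61.6, 119.4]
tcp_rot: [3.141, -0.001, 3.032]
ft_force: [0.6, -0.8, -1.7]
opening: 0.521
grip_force: 30.0
```

```bash
python3 - <<'E'
from h import *
s=readout.state();print(s['eef_pos'],s['ft_force'],to([523.2,60.6,71.5],np.pi-.11))
E
```

```text
[522.80603532  61.59183345 119.38139876] [ 0.63007657 -0.84287392 -1.73631789] [[-0.0005, -0.001, 0.0479], ('turn about tool z deg', np.float64(0.0))]
```

Emit:
move_arm(
  plan=[
    [[0,0,0],[-0.0004,-0.0008,0.03],-1],
    [[0,0,0],[-0.0004,-0.0008,0.042],-1],
    [[0,0,0],[-0.0004,-0.0008,0.045],-1],
    [[0,0,0],[-0.0004,-0.0008,0.045],-1],
  ],
)

```text
t: 44.68
eef_pos: [523.9, 59.9, 76.4]
tcp_rot: [3.141, 0.001, 3.032]
ft_force: [-0.8, -0.3, -2.4]
opening: 0.525
grip_force: 30.0
```

```bash
python3 - <<'E'
from h import *
s=readout.state();print(s['eef_pos'],s['ft_force'],to([523.2,60.6,71.5],np.pi-.11))
E
```

```text
[523.91320128  59.91602728  76.35367963] [-0.80732188 -0.29379801 -2.40922817] [[0.0008, 0.0006, 0.0049], ('turn about tool z deg', np.float64(0.0))]
```

Emit:
move_arm(
  plan=[
    [[0,0,0],[0.0004,0.0004,0.003],-1],
    [[0,0,0],[0.0004,0.0004,0.0045],-1],
    [[0,0,0],[0.0004,0.0004,0.0045],-1],
    [[0,0,0],[0.0004,0.0004,0.0045],-1],
  ],
)

```text
t: 45.18
eef_pos: [523.5, 60.1, 71.8]
tcp_rot: [3.141, 0.001, 3.032]
ft_force: [-1.7, -0.6, 6.9]
opening: 0.519
grip_force: 30.0
```

Emit:
move_arm(
  plan=[
    [[0,0,0],[0,0,0],0.6],
    [[0,0,0],[0,0,0],0.6],
    [[0,0,0],[0,0,0],0.6],
    [[0,0,0],[0,0,0],0.6],
    [[0,0,0],[0,0,-0.02],0.6],
  ],
)

```text
t: 45.8
eef_pos: [522.6, 60.1, 90.4]
tcp_rot: [-3.141, -0.002, 3.032]
ft_force: [0.2, 0.1, 0.1]
opening: 0.795
grip_force: 0.0
```

Emit:
move_arm(
  plan=[
    [[0,0,0],[0,0,-0.05],0.6],
    [[0,0,0],[0,0,-0.1],0.6],
    [[0,0,0],[0,0,-0.15],1],
    [[0,0,0],[0,0,-0.2],1],
    [[0,0,0],[0,0,-0.2],1],
  ],
)

```text
t: 46.42
eef_pos: [524.2, 60.1, 294.6]
tcp_rot: [3.141, 0.006, 3.032]
ft_force: [-0.3, 0.4, -1.4]
opening: 0.993
grip_force: 0.0
```

```bash
python3 - <<'E'
from h import *
p=shot('wrist'); save(p,'w8.png')
for k,x0 in dict(red_center=(522.6,60.4),yellow_center=(589.2,103.2),blue_center=(567.6,2.3)).items():
    r=eyes.cut_out(p,k)
    for q in r[:2]: print(k,q['score'],fitcan(p,q['mask'],x0))
p=shot('scene'); save(p,'s8.png'); print(readout.state()['eef_pos'])
E
```

```text
red_center 0.87 (array([522.59565955,  59.91314721]), np.float64(0.9758660429801369))
yellow_center 0.56 (array([589.45602661, 102.63304255]), np.float64(0.9765290168306815))
blue_center 0.56 (array([567.1149641 ,   1.54259625]), np.float64(0.9694996058410601))
[522.75322615  60.05146752 289.72335896]
```

View pics/s8.png

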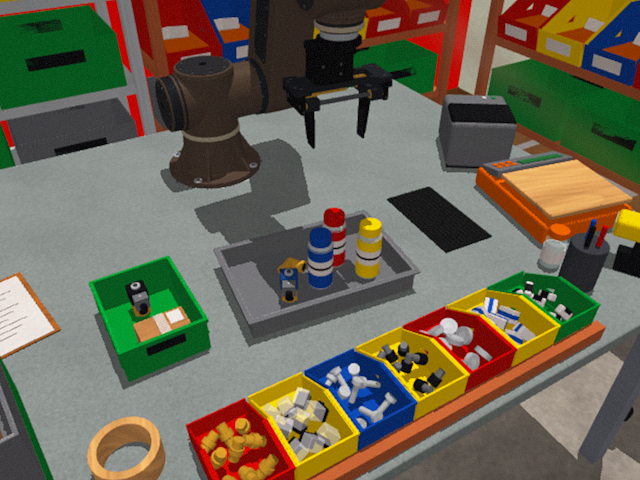

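All three cans stand within about 1 mm of their starting spots: (334,235), (369,248) and (320,258). The valve is upright in the box at (139,295) and nothing else has moved.

```bash
python3 -c "
from cell import env
print(env.job_done())"
```

```text
the job is handed in; nothing more can be done
None
```

The job is handed in: the black-coil valve stands upright in the green picking box, the three cans are back upright within about 1 mm of where they started, and the blue-coil valve, elbow and carton were left alone; the arm finished at about 46 s.

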